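Gauge and sort two couplers

ROBOT

A 6-joint arm with a two-finger parallel gripper is mounted at the origin on the work surface. World frame = base frame: x ahead of the robot, y to its left, z up, the work surface at z = 0. Lengths are in m, angles in rad, forces in N, time in s.
With the tool pointing down it reaches from about 0.375 to 0.975 m from the base axis. Payload 3.8 kg.
Tool frame: the origin (TCP) lies midway between the tips of the shut fingers; the grasp point (between the pads) lies 19 mm behind it (ctrl.grip_depth is the z of the grasp point in the tool frame, in m); z points along the fingers, y is the line along which they close (so a half turn about z gives the same grasp; the last joint's range is limited). The gripper opens to 85 mm and grips with 20 to 120 N. Pads are 22 mm wide; open, the fingers measure 114 mm over their backs; the gripper's body (76 mm by 85 mm) begins 54 mm behind the grasp point. The pads swing forward as they close: fully open they stand 13 mm farther back than shut.
Start: joints at [-1.376, 0.264, 1.604, -0, 1.274, -0.037], TCP at [0.155, -0.657, 0.231] pointing down, gripper open.
Joint ranges: [-2.63, 2.63], [-0.94, 2.18], [0.31, 2.57], [-1.31, 4.45], [0, 2.66], [-2.55, 2.55]. Speed limits (rad/s): [2.57, 2.57, 3.14, 3.14, 3.14, 3.14].

INTERFACE

Orientations are given as a unit quaternion [x, y, z, w].
In Python, from cell import ctrl, viewer gives the robot as it stands.
- The arm moves only by the shell command python3 -m pendant 'ROWS' [FORCE]. ROWS is JSON, a list of rows, each a list of 3 entries, a list of its own where there are three numbers: the shift along the tool's x, y, z scaled (see below), then the turn, a rotation vector about the tool's x, y, z scaled (see below), then the finger opening in mm, from 0 to 85.4. A call has 1 to 12 rows; each row shifts and turns the commanded pose from where the row before left it, along the tool's axes as they then stand; what a row does not reach is not made up. The controller multiplies each number of a shift by 150 mm and each number of a turn by 45 degrees. A row lasts 1/12 s, in which the tool goes at most 41.7 mm and 7.16 degrees, less where a joint would pass 70% of its speed; a pose out of reach is approached as far as the arm can. A call with a number of a shift or a turn outside -1 to 1 is refused whole. A call with a gripper value outside its range is refused whole. The fingers move at their own pace and stop on an object; FORCE is the grip in N (left out, the last holds). Time passes only in rows, so rows that do not move let the fingers close. It gives the time, the measured TCP pose, the force, the opening and the grip force at its end, in the units of the state.
- ctrl.get_state(): the state, without advancing time (a new reading comes with each control period).
- viewer.camera(name): name is "scene" or "top" or "wrist"; returns (picture, depth): 384x512x3 uint8, red, green, blue; 384x512 float32, m along the optical axis (not along the pixel's ray), 0 where there is no reading.
- viewer.get_calibration(name): a dict with "fx", "fy", "cx", "cy" (pixels), "k1" (the pictures are not rectified: a ray, as slopes to the right and down, at radius r is drawn at 1 + k1 r^2 times it, then the intrinsics apply), "world_from_camera" (4x4, takes a point from camera to world coordinates). Camera axes: x right, y up, looking along -z (the intrinsics and any distortion apply to the point x, -y, -z); pixel columns grow to the right and rows downward; lengths in m; the calibration is good to about 2 mm. A picture is of the moment at which its call begins: read the wrist's pose just before it. get_calibration takes no time and is no camera call; for the wrist camera it gives the pose at the moment of the call.
- ctrl.finish_job(): hands the job in; it is judged then, once.
The state is a dict: "time_s": time; "joint_positions": joint angles; "qd": joint speeds; "joint_efforts": joint torques, N m; "eef_pos": TCP position; "tcp_rot": TCP orientation; "wrist_force": force on the tool from outside, world axes, zero at the start; "torque": the same for the moment, N m; "opening": finger opening in m; "finger_force": force on a finger pad.
Only numpy, scipy, OpenCV 4.12 (cv2) and the standard library are available. Lean on these libraries where they do the work, as an engineer would, in place of code of your own. Each camera call takes 0.05 s, during which the arm holds its last target. There are 200 camera calls.

TASK

Check both couplers in the gap gauge, one at a time: lower one in at the gauge's entry end, slide it along the channel without forcing it, and either bring it out at the far end if it passes or draw it back and lift it out where it went in if it sticks. Stand a coupler that slides right through upright in the low tray and one that sticks upright in the deep bin, putting each away before you try the next. Try both, even if the first has told you the answer, and leave the other things on the bench where they are.

Things in the scene. Friction and masses are not known exactly. Their poses are not given: they have to be found in the camera images.
- coupler_a_mid (a point): Aluminium coupler standing on the bench: round drum below (30 mm high), round neck above it (24 mm diameter, 70 mm long); 100 mm tall, 0.2-0.35 kg. One coupler's drum is 45 mm across and fits the gauge, the other's is 56 mm and does not; which is which must be found by trying. Point: on its axis, 50 mm above its underside; z up. Grip the neck 70 to 95 mm above the underside, to clear the gauge's lips.
- coupler_b_mid (a point): Aluminium coupler standing on the bench: round drum below (30 mm high), round neck above it (24 mm diameter, 70 mm long); 100 mm tall, 0.2-0.35 kg. One coupler's drum is 45 mm across and fits the gauge, the other's is 56 mm and does not; which is which must be found by trying. Point: on its axis, 50 mm above its underside; z up. Grip the neck 70 to 95 mm above the underside, to clear the gauge's lips.
- gauge: Steel gap gauge fixed mid-bench: a straight channel along its own x (entry end -x, on the robot's right; exit end +x), 250 mm long, 100 wide, 51 high. Origin: centre of its underside. Channel floor 10 mm above the bench; 70 mm wide between walls, ends open. From x = -55 to +55 mm lips cover it but for a 36 mm slot for the neck, so there a coupler can slide but not be lifted.
- gauge_throat (a point): Middle of the gauge's throat, on the channel floor, at x = +10 mm of the gauge. The throat is 50 mm wide and runs from x = -10 to +30 mm; before it the walls funnel in from 70 mm width at x = -30 mm. A 56 mm drum sticks in the funnel with its axis at about x = -23 mm. The lips' underside is 35 mm above the floor.
- gauge_entry (a point): On the channel floor (10 mm above the bench), on the centre line at x = -95 mm of the gauge, clear of the lips: where a coupler is lowered in, and where one that sticks is drawn back to and lifted out. Its x axis points from entry to exit.
- gauge_exit (a point): On the channel floor, on the centre line at x = +95 mm of the gauge, clear of the lips: where a coupler that has slid through can be lifted out.
- low_tray: The low tray, for couplers that pass: square blue plastic tray fixed to the bench, 140 x 140 mm outside, only 18 mm high, 4 mm walls and floor; origin at the centre of its underside. It is at the left or the right of the gauge.
- deep_bin: The deep bin, for couplers that do not pass: square blue plastic bin fixed to the bench, 140 x 140 mm outside, 50 mm high, 4 mm walls and floor; origin at the centre of its underside. It is on the other side of the gauge from the low tray.
- jar: Bystander: small clear glass jar with white lid, 44 mm across, 42 mm high, standing on the bench between the couplers; origin at its underside centre.
- setting_ring: Bystander: plain steel ring lying flat, 64 mm across, 18 mm high, on the right near the robot; origin at its underside centre.
- screwdriver: Bystander: screwdriver lying beyond the gauge.
- wrench: Bystander: wrench lying beyond the gauge.
- cleaner: Bystander: amber bottle, 58 mm across, 120 mm high, standing beyond the container on the right; origin at its underside centre.
- lens_brush: Bystander: brush lying beyond the container on the left.
- tissue_box: Bystander: cardboard box 80 x 120 x 45 mm, on the left near the robot; origin at its underside centre.
Not all that is in view belongs to the job. Leave any blue look-alike of the part that bears coupler_b_mid alone.

How it is judged:
On the way, in this order (a step that is already met when the one before it is completed fails the run):
1. a coupler is tried in the gauge: the one that fits has come through the throat, or the one that does not has run into the funnel (((x of coupler_a_mid in the frame of gauge between 0.025 and 0.06 m and y of coupler_a_mid in the frame of gauge between -0.014 and 0.014 m and z of coupler_a_mid in the frame of gauge between 0.05 and 0.072 m) or (x of coupler_b_mid in the frame of gauge between -0.033 and -0.01 m and y of coupler_b_mid in the frame of gauge between -0.014 and 0.014 m and z of coupler_b_mid in the frame of gauge between 0.05 and 0.072 m))), for 0.1 s.
2. with that coupler standing in its place (low tray if it fits, deep bin if not), the other one is tried in the gauge ((((x of coupler_a_mid in the frame of low_tray between -0.05 and 0.05 m and y of coupler_a_mid in the frame of low_tray between -0.05 and 0.05 m and z of coupler_a_mid in the frame of low_tray between 0.04 and 0.065 m and angle between coupler_a_mid's own z axis and vertical below 0.12 rad) and (x of coupler_b_mid in the frame of gauge between -0.033 and -0.01 m and y of coupler_b_mid in the frame of gauge between -0.014 and 0.014 m and z of coupler_b_mid in the frame of gauge between 0.05 and 0.072 m)) or ((x of coupler_b_mid in the frame of deep_bin between -0.05 and 0.05 m and y of coupler_b_mid in the frame of deep_bin between -0.05 and 0.05 m and z of coupler_b_mid in the frame of deep_bin between 0.04 and 0.065 m and angle between coupler_b_mid's own z axis and vertical below 0.12 rad) and (x of coupler_a_mid in the frame of gauge between 0.025 and 0.06 m and y of coupler_a_mid in the frame of gauge between -0.014 and 0.014 m and z of coupler_a_mid in the frame of gauge between 0.05 and 0.072 m)))), for 0.1 s.
At the end, for the whole second after the job is handed in: The coupler that passes the gauge stands on the floor of the low tray and the one that does not stands on the floor of the deep bin, each upright within 7 degrees, with its axis within 50 mm of the container's centre along both sides, at rest (x of coupler_a_mid in the frame of low_tray between -0.05 and 0.05 m and y of coupler_a_mid in the frame of low_tray between -0.05 and 0.05 m and z of coupler_a_mid in the frame of low_tray between 0.04 and 0.065 m and angle between each of coupler_a_mid, coupler_b_mid's own z axis and vertical below 0.12 rad and x of coupler_b_mid in the frame of deep_bin between -0.05 and 0.05 m and y of coupler_b_mid in the frame of deep_bin between -0.05 and 0.05 m and z of coupler_b_mid in the frame of deep_bin between 0.04 and 0.065 m and linear speed of each of coupler_a, coupler_b below 0.02 m/s); the robot touches nothing.
It fails at once if a bystander is moved more than 30 mm (distance of any of jar, setting_ring, screwdriver, wrench, cleaner, lens_brush, tissue_box from where it was at the start of the episode above 0.03 m).
It fails at once if a coupler is forced into the gauge (more than 150 N between them) (contact force between any of coupler_a, coupler_b and gauge above 150 N).
It also fails if it takes over 72 s, if anything falls off the work surface, if the arm or the gripper's body presses on something with over 40 N, if the wrist force passes 120 N, or if a joint passes its speed limit or range.

## Working session

There is one attempt and no reset: what is moved stays moved. The work goes in short steps, Python scripts to look and compute and a shell command to move; the robot and the scene stay as the last step left them, time stands still between calls to the robot, and variables do not carry over. Pictures are saved under pics/ and viewed, at most 10 in all, crops included, and the job is handed in when it is done.

```bash
ls; mkdir -p pics; python3 - <<'E'
from cell import ctrl, viewer
import cv2, numpy as np
print(ctrl.get_state()); print(ctrl.grip_depth)
for n in ("top","scene"):
    c=viewer.get_calibration(n); print(n,c)
    p,d=viewer.camera(n); cv2.imwrite(f"pics/{n}0.png",p[:,:,::-1]); np.savez(f"{n}0.npz",p=p,d=d)
    print(d.min(),d.max())
E
```

```text
pics
{'time_s': 0.0, 'joint_positions': array([-1.37593008e+00,  2.64775133e-01,  1.60538176e+00, -3.72118168e-05,
        1.27370325e+00, -3.68783366e-02]), 'qd': array([ 0.00048596,  0.0001521 , -0.00018107,  0.00040494,  0.00094329,
        0.00049819]), 'joint_efforts': array([-7.14300004e-04, -5.15111732e+01, -3.67309964e+01,  5.58386796e-05,
        1.28647467e-02,  3.46294462e-05]), 'eef_pos': array([ 0.15488876, -0.65623174,  0.22994303]), 'tcp_rot': array([ 9.93293043e-01,  1.15618531e-01, -1.07195251e-04, -1.12880859e-03]), 'wrist_force': array([2.13993629e-01, 7.38525578e-01, 2.89489389e-04]), 'torque': array([-0.02705501, -0.01242149, -0.02236791]), 'finger_force': 0.0, 'opening': 0.08521890197362854}
-0.0187
top {'fx': 414.31478651223904, 'fy': 414.31478651223904, 'cx': 244.18229071474678, 'cy': 192.6293868471117, 'k1': -0.01532641803453905, 'world_from_camera': array([[ 0.00668585,  0.98024914, -0.19765354,  0.28451782],
       [-0.99975424,  0.01073044,  0.01939908,  0.01984065],
       [ 0.02113684,  0.19747527,  0.98007997,  1.22800724],
       [ 0.        ,  0.        ,  0.        ,  1.        ]])}
0.0 2.232482
scene {'fx': 400.87174030850775, 'fy': 400.87174030850775, 'cx': 260.10984809185567, 'cy': 196.32162431147907, 'k1': -0.12553702978846354, 'world_from_camera': array([[-0.8774978 , -0.27630609,  0.3919854 ,  0.9347117 ],
       [ 0.47891346, -0.46176005,  0.74660536,  0.77772926],
       [-0.02528841,  0.84287164,  0.53752013,  0.64575294],
       [ 0.        ,  0.        ,  0.        ,  1.        ]])}
0.0 3.8766422
```

View pics/top0.png

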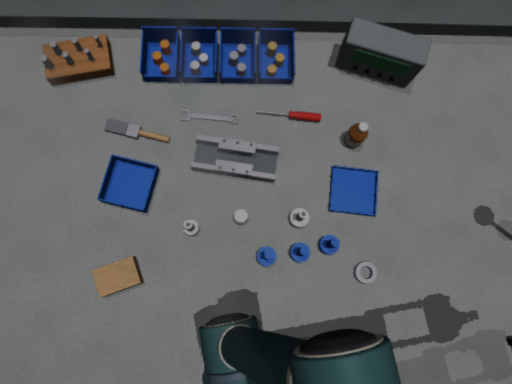

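View pics/scene0.png

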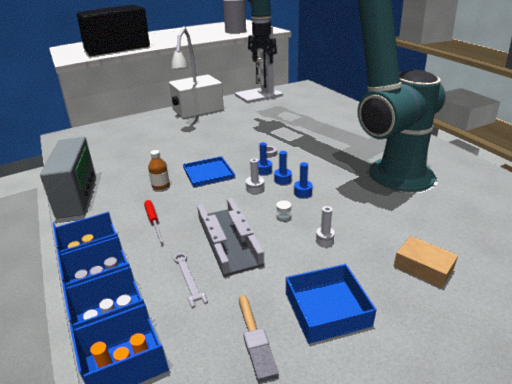

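The top view (up = +x, left = +y) shows two silver couplers at (191,228) and (300,217), with the jar between them at (240,216). The gauge is at (236,157), the deep bin at left (129,184) and the low tray at right (354,191). Three blue look-alikes stand at (266,257), (300,252) and (330,244). The scene view agrees.

```bash
cat > h.py <<'E'
import numpy as np, cv2
from cell import ctrl, viewer
from scipy.spatial.transform import Rotation as R
def cloud(c,d):
    h,w=d.shape; u,v=np.meshgrid(np.arange(w),np.arange(h))
    K=np.array([[c['fx'],0,c['cx']],[0,c['fy'],c['cy']],[0,0,1]])
    q=cv2.undistortPoints(np.stack([u,v],-1).reshape(-1,1,2).astype(np.float64),K,np.array([c['k1'],0,0,0,0])).reshape(h,w,2)
    P=np.stack([q[...,0]*d,-q[...,1]*d,-d],-1); T=c['world_from_camera']
    return P@T[:3,:3].T+T[:3,3]
def rows_to(xy,z,yaw_axis=None):
    "print shift in tool axes and units from present pose"
    s=ctrl.get_state(); r=R.from_quat(s['tcp_rot'])
    dp=np.array([*xy,z])-s['eef_pos']; print('tool shift units',np.round(r.inv().apply(dp)/.15,3),'m',np.round(np.linalg.norm(dp),3))
E
python3 - <<'E'
from h import *
f=np.load('top0.npz'); d=f['d'];W=cloud(viewer.get_calibration('top'),d)
def reg(u,v,r,z0,z1):
    w=W[v-r:v+r+1,u-r:u+r+1].reshape(-1,3); k=d[v-r:v+r+1,u-r:u+r+1].ravel()>0; w=w[k]; return w[(w[:,2]>z0)&(w[:,2]<z1)]
def rect(p):
    return cv2.minAreaRect((p[:,:2]*1000).astype(np.float32))
print('bench z',np.median(reg(240,280,8,-.05,.05)[:,2]))
for n,u,v in (('L',191,228),('R',300,217)):
    t=reg(u,v,18,.092,.115); print(n,'top',len(t),np.round(t.mean(0),4), np.round((t.max(0)+t.min(0))/2,4),np.round(np.ptp(t,0),4))
    t=reg(u,v,18,.022,.036); print('  drum',len(t),cv2.minEnclosingCircle((t[:,:2]*1000).astype(np.float32)),rect(t))
g=reg(236,157,48,.03,.07); g=g[(g[:,1]<.22)&(g[:,1]>-.1)]; print('gauge',rect(g), g[:,2].max())
l=g[g[:,2]>.0475]; print('lips',rect(l))
for n,u,v,z0 in (('bin',129,184,.035),('tray',354,191,.011)):
    p=reg(u,v,36,z0,.06); print(n,len(p),rect(p))
p=reg(240,216,12,.03,.06);print('jar',p.mean(0))
for u,v in((266,257),(300,252),(330,244)):
    t=reg(u,v,18,.092,.115); print('blue',np.round(t.mean(0),3) if len(t) else 0)
E
```

```text
bench z 0.00041606289933726615
L top 66 [0.4226 0.1504 0.1   ] [0.4231 0.1503 0.1004] [0.0223 0.0226 0.0109]
  drum 107 ((423.0706787109375, 150.36781311035156), 22.48896598815918) ((420.78582763671875, 148.58226013183594), (39.10519027709961, 43.334712982177734), 42.5606689453125)
R top 61 [ 0.4546 -0.1651  0.1004] [ 0.4543 -0.1649  0.0993] [0.0214 0.022  0.0143]
  drum 196 ((454.9862365722656, -166.14651489257812), 28.570209503173828) ((455.060302734375, -165.958740234375), (53.480316162109375, 56.72200012207031), 26.0546817779541)
gauge ((632.8214721679688, 23.60407257080078), (249.921142578125, 102.70030212402344), 81.98941040039062) 0.05962706215004321
lips ((633.0462036132812, 22.675537109375), (245.85125732421875, 102.12969970703125), 82.2986068725586)
bin 465 ((551.0155639648438, 337.3382568359375), (142.6421356201172, 141.03045654296875), 76.44371795654297)
tray 326 ((541.5150146484375, -333.9115295410156), (139.5744171142578, 142.38526916503906), 83.80313873291016)
jar [0.45665105 0.00604562 0.04235779]
blue [ 0.343 -0.069  0.101]
blue [ 0.355 -0.166  0.1  ]
blue [ 0.377 -0.251  0.1  ]
```

```bash
python3 -m pendant '[[[0,0,0],[0,0,-0.1527],85],[[0,0,0],[0,0,-0.1527],85],[[0,0,0],[0,0,-0.1527],85],[[0,0,0],[0,0,-0.1527],85],[[0,0,0],[0,0,-0.1527],85],[[0,0,0],[0,0,-0.1527],85],[[0,0,0],[0,0,-0.1527],85],[[0,0,0],[0,0,-0.1527],85],[[0,0,0],[0,0,-0.1527],85],[[0,0,0],[0,0,-0.1527],85]]' 50
python3 -m pendant '[[[0.2,0.08,0],[0,0,0],85],[[0.235,0.1,0],[0,0,0],85],[[0.235,0.1,0],[0,0,0],85],[[0.235,0.1,0],[0,0,0],85],[[0.235,0.1,0],[0,0,0],85],[[0.235,0.1,0],[0,0,0],85],[[0.235,0.1,0],[0,0,0],85],[[0.235,0.1,0],[0,0,0],85],[[0.235,0.1,0],[0,0,0],85],[[0.235,0.1,0],[0,0,0],85],[[0.235,0.1,0],[0,0,0],85],[[0.235,0.1,0],[0,0,0],85]]'
python3 - <<'E'
from h import *
s=ctrl.get_state();print(s['joint_positions'],R.from_quat(s['tcp_rot']).as_matrix()[:,0]); rows_to((.4546,-.165),.2)
E
```

```text
time_s: 0.93
eef_pos: [0.155, -0.6565, 0.2304]
tcp_rot: [0.753, 0.658, 0.0, -0.001]
wrist_force: [-0.5, 0.1, 0.9]
opening: 0.0851
finger_force: 0.0
time_s: 1.93
eef_pos: [0.3888, -0.266, 0.231]
tcp_rot: [0.755, 0.656, -0.0, -0.0]
wrist_force: [0.8, -0.3, -0.2]
opening: 0.0849
finger_force: 0.0
[-6.52952892e-01 -1.29346617e-01  2.02277474e+00  2.48351034e-05
  1.24846260e+00 -5.12963891e-01] [1.39540036e-01 9.90216416e-01 1.66801498e-04]
tool shift units [0.728 0.341 0.207] m 0.124
```

```bash
python3 -m pendant '[[[0.24,0.11,0.07],[0,0,0],85],[[0.24,0.11,0.07],[0,0,0],85],[[0.24,0.11,0.07],[0,0,0],85],[[0,0,0],[0,0,0],85],[[0,0,0],[0,0,0],85]]'
python3 - <<'E'
from h import *
print(ctrl.get_state()['eef_pos'])
c=viewer.get_calibration('wrist'); print(c['world_from_camera'])
p,d=viewer.camera('wrist'); cv2.imwrite('pics/w1.png',p[:,:,::-1]); W=cloud(c,d)
k=(d>0)&(abs(W[...,0]-.4546)<.03)&(abs(W[...,1]+.165)<.03)&(W[...,2]>.09)&(W[...,2]<.11)
t=W[k]; print(len(t),t.mean(0),(t.max(0)+t.min(0))/2); rows_to(t.mean(0)[:2],.061)
E
```

```text
time_s: 2.35
eef_pos: [0.4525, -0.1656, 0.1985]
tcp_rot: [0.753, 0.658, -0.001, -0.001]
wrist_force: [0.6, 0.5, 1.1]
opening: 0.0852
finger_force: 0.0
[ 0.45245063 -0.16562287  0.19851348]
[[ 0.99111814  0.12704292  0.0393056   0.46238136]
 [-0.13297359  0.95051901  0.28076973 -0.09456395]
 [-0.00169092 -0.28350258  0.95896998  0.34112477]
 [ 0.          0.          0.          1.        ]]
573 [ 0.45725568 -0.16571563  0.0997953 ] [ 0.45716221 -0.16674875  0.09634259]
tool shift units [0.013 0.033 0.921] m 0.138
```

View pics/w1.png

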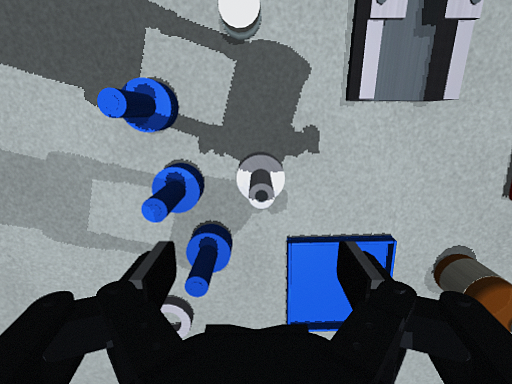

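The wrist view shows coupler B at (260,180), the gauge's entry end at top right (410,50) and clear space for the fingers. I'll descend and grip.

```bash
python3 -m pendant '[[[0.01,0.025,0.2],[0,0,0],85],[[0,0,0.22],[0,0,0],85],[[0,0,0.22],[0,0,0],85],[[0,0,0.18],[0,0,0],85],[[0,0,0.1],[0,0,0],85],[[0,0,0],[0,0,0],85],[[0,0,0],[0,0,0],20],[[0,0,0],[0,0,0],20],[[0,0,0],[0,0,0],20],[[0,0,0],[0,0,0],20],[[0,0,0],[0,0,0],20],[[0,0,0],[0,0,0],20]]' 50
python3 -m pendant '[[[0,0,0],[0,0,0],20],[[0,0,0],[0,0,0],20],[[0,0,-0.1],[0,0,0],20],[[0,0,-0.2],[0,0,0],20],[[0,0,-0.1],[0,0,0],20],[[0,0,0],[0,0,0],20],[[0,0,0],[0,0,0],20]]'
python3 - <<'E'
from h import *
print(ctrl.get_state()['eef_pos'])
c=viewer.get_calibration('wrist')
p,d=viewer.camera('wrist'); cv2.imwrite('pics/w2.png',p[:,:,::-1]); np.savez('w2.npz',p=p,d=d,T=c['world_from_camera']); W=cloud(c,d)
k=(d>0)&(abs(W[...,0]-.62)<.08)&(W[...,1]>-.13)&(W[...,1]<.02)&(W[...,2]>.03)&(W[...,2]<.06)
t=W[k]; print(len(t)); print(cv2.minAreaRect((t[:,:2]*1000).astype(np.float32)))
rows_to((.6198,-.0708),.12)
E
```

```text
time_s: 3.4
eef_pos: [0.4572, -0.1674, 0.0632]
tcp_rot: [0.755, 0.656, 0.0, 0.001]
wrist_force: [-1.4, -1.4, 5.9]
opening: 0.023
finger_force: 48.6
time_s: 3.98
eef_pos: [0.457, -0.1669, 0.1222]
tcp_rot: [0.755, 0.656, 0.0, 0.001]
wrist_force: [0.1, 0.6, -3.9]
opening: 0.0228
finger_force: 49.9
[ 0.45696979 -0.16693273  0.12220036]
4160
((619.3966064453125, -69.29995727539062), (62.97023010253906, 99.53316497802734), 81.65835571289062)
tool shift units [0.784 0.994 0.005] m 0.19
```

View pics/w2.png

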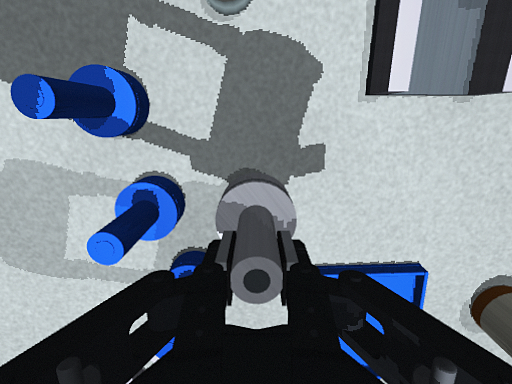

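The coupler is gripped and lifted: its neck is between the fingers at (258,280). Gauge geometry from both views agrees within 1 mm. Next I carry it to the entry.

```bash
python3 -m pendant '[[[0.1,0.14,-0.1],[0,0,0],20],[[0.16,0.2,0],[0,0,0],20],[[0.16,0.2,0],[0,0,0],20],[[0.16,0.2,0],[0,0,0],20],[[0.13,0.16,0],[0,0,0],20],[[0.07,0.09,0],[0,0,0],20],[[0,0,0],[0,0,0],20],[[0,0,0],[0,0,0],20],[[0,0,0],[0,0,0],20]]'
python3 - <<'E'
from h import *
rows_to((.6196,-.0707),.073)
E
```

```text
time_s: 4.78
eef_pos: [0.6178, -0.0716, 0.1343]
tcp_rot: [0.755, 0.656, -0.002, -0.002]
wrist_force: [0.2, 0.2, -4.3]
opening: 0.0224
finger_force: 50.1
tool shift units [0.008 0.013 0.408] m 0.061
```

```bash
python3 -m pendant '[[[0.008,0.013,0.1],[0,0,0],20],[[0,0,0.15],[0,0,0],20],[[0,0,0.08],[0,0,0],20],[[0,0,0.04],[0,0,0],20],[[0,0,0],[0,0,0],20],[[0,0,0],[0,0,0],20]]'
python3 - <<'E'
from h import *
rows_to((.6196,-.0707),.073)
E
```

```text
time_s: 5.28
eef_pos: [0.6212, -0.0711, 0.081]
tcp_rot: [0.755, 0.656, -0.0, -0.0]
wrist_force: [0.5, -0.3, -2.3]
opening: 0.0226
finger_force: 50.1
tool shift units [ 0.001 -0.011  0.053] m 0.008
```

```bash
python3 -m pendant '[[[0,-0.008,0.036],[0,0,0],20],[[0.04,0,0],[0,0,0],20],[[0.08,0,0],[0,0,0],20],[[0.08,0,0],[0,0,0],20],[[0.08,0,0],[0,0,0],20],[[0.03,0,0],[0,0,0],20],[[0,0,0],[0,0,0],20]]' 35
python3 - <<'E'
from h import *
s=ctrl.get_state(); G=np.array([.633,.0233]); gx=np.array([.1405,.990]); gy=np.array([-.99,.1405]); e=s['eef_pos'][:2]-G
print('gauge xy mm',e@gx*1000,e@gy*1000,'F',s['wrist_force'][:2]@gx,s['wrist_force'][:2]@gy)
E
```

```text
time_s: 5.87
eef_pos: [0.6276, -0.0225, 0.0762]
tcp_rot: [0.754, 0.657, 0.0, 0.0]
wrist_force: [-0.1, -0.6, -2.3]
opening: 0.0228
finger_force: 50.1
gauge xy mm -46.06425947467874 -1.083759755166835 F -0.6386606628615016 0.03659652931268821
```

```bash
python3 -m pendant '[[[0.05,0,0],[0,0,0],20],[[0.05,0,0],[0,0,0],20],[[0,0,0],[0,0,0],20],[[0.013,0,0],[0,0,0],20],[[0.013,0,0],[0,0,0],20],[[0.007,0,0],[0,0,0],20]]' 35
python3 -m pendant '[[[0.007,0,0],[0,0,0],20],[[0.007,0,0],[0,0,0],20],[[0.007,0,0],[0,0,0],20]]' 35
python3 - <<'E'
from h import *
s=ctrl.get_state(); G=np.array([.633,.0233]); gx=np.array([.1405,.990]); gy=np.array([-.99,.1405]); e=s['eef_pos'][:2]-G
print('gauge xy mm',e@gx*1000,e@gy*1000,'F',s['wrist_force'][:2]@gx,s['wrist_force'][:2]@gy)
E
```

```text
time_s: 6.37
eef_pos: [0.63, -0.0049, 0.0758]
tcp_rot: [0.755, 0.656, -0.0, -0.0]
wrist_force: [0.6, 0.4, -3.2]
opening: 0.023
finger_force: 50.1
time_s: 6.62
eef_pos: [0.6304, -0.0018, 0.0759]
tcp_rot: [0.755, 0.656, -0.0, 0.0]
wrist_force: [-0.3, -0.3, -3.0]
opening: 0.0228
finger_force: 50.1
gauge xy mm -25.243903517831153 -0.9932038170779776 F -0.34311786271146466 0.2152852535715211
```

```bash
python3 -m pendant '[[[0.01,0,0],[0,0,0],20],[[0.007,0,0],[0,0,0],20]]'
python3 -m pendant '[[[0.007,0,0],[0,0,0],20],[[0.007,0,0],[0,0,0],20]]' | grep -E "eef|wrist"
python3 -m pendant '[[[0.007,0,0],[0,0,0],20],[[0,0,0],[0,0,0],20]]' | grep -E "eef|wrist"
```

```text
time_s: 6.78
eef_pos: [0.6311, 0.0002, 0.0761]
tcp_rot: [0.755, 0.656, -0.0, 0.001]
wrist_force: [0.3, -4.9, -3.0]
opening: 0.0228
finger_force: 50.1
eef_pos: [0.6312, 0.0009, 0.0761]
wrist_force: [0.1, -9.0, -1.7]
eef_pos: [0.6313, 0.001, 0.0761]
wrist_force: [-0.6, -10.0, -2.5]
```

B sticks in the funnel at about x = -23 mm with only 10 N. I'll draw it back, lift it out and carry it to the deep bin.

```bash
python3 -m pendant '[[[-0.04,0,0],[0,0,0],20],[[-0.1,0,0],[0,0,0],20],[[-0.12,0,0],[0,0,0],20],[[-0.12,0,0],[0,0,0],20],[[-0.09,0,0],[0,0,0],20],[[-0.03,0,0],[0,0,0],20],[[0,0,0],[0,0,0],20]]' 50
python3 -m pendant '[[[0,0,-0.08],[0,0,0],20],[[0,0,-0.18],[0,0,0],20],[[0,0,-0.2],[0,0,0],20],[[0,0,-0.1],[0,0,0],20],[[0,0,0],[0,0,0],20]]'
python3 -m pendant '[[[0.1,-0.03,0],[0,0,0],20],[[0.22,-0.07,0],[0,0,0],20],[[0.23,-0.075,0],[0,0,0],20],[[0.23,-0.075,0],[0,0,0],20],[[0.23,-0.075,0],[0,0,0],20],[[0.23,-0.075,0],[0,0,0],20],[[0.23,-0.075,0],[0,0,0],20],[[0.23,-0.075,0],[0,0,0],20],[[0.23,-0.075,0],[0,0,0],20],[[0.23,-0.075,0],[0,0,0],20],[[0.23,-0.075,0],[0,0,0],20],[[0.16,-0.05,0],[0,0,0],20]]'
python3 -m pendant '[[[0.1,-0.04,0],[0,0,0],20],[[0.05,-0.01,0],[0,0,0],20],[[0,0,0],[0,0,0],20]]'
python3 - <<'E'
from h import *
rows_to((.551,.3373),.068)
E
```

```text
time_s: 7.7
eef_pos: [0.6205, -0.0716, 0.0758]
tcp_rot: [0.755, 0.655, 0.0, -0.0]
wrist_force: [-0.2, 0.6, -3.8]
opening: 0.0227
finger_force: 50.1
time_s: 8.12
eef_pos: [0.6248, -0.0697, 0.1665]
tcp_rot: [0.754, 0.656, 0.004, 0.004]
wrist_force: [1.1, -1.2, -1.9]
opening: 0.023
finger_force: 50.4
time_s: 9.12
eef_pos: [0.5484, 0.3294, 0.1579]
tcp_rot: [0.754, 0.657, -0.001, -0.001]
wrist_force: [-0.4, -0.3, -3.6]
opening: 0.0228
finger_force: 50.2
time_s: 9.37
eef_pos: [0.5459, 0.3503, 0.1587]
tcp_rot: [0.754, 0.657, -0.001, -0.0]
wrist_force: [0.4, 0.2, -3.7]
opening: 0.023
finger_force: 50.2
tool shift units [-0.081  0.046  0.604] m 0.092
```

```bash
python3 -m pendant '[[[-0.08,0.045,0.1],[0,0,0],20],[[0,0,0.2],[0,0,0],20],[[0,0,0.18],[0,0,0],20],[[0,0,0.08],[0,0,0],20],[[0,0,0.03],[0,0,0],20],[[0,0,0],[0,0,0],20],[[0,0,0],[0,0,0],20]]'
python3 -m pendant '[[[0,0,0.01],[0,0,0],20],[[0,0,0.005],[0,0,0],20],[[0,0,0],[0,0,0],20]]'
```

```text
time_s: 9.95
eef_pos: [0.5532, 0.336, 0.0725]
tcp_rot: [0.755, 0.656, 0.001, 0.0]
wrist_force: [0.4, -0.1, -3.5]
opening: 0.0229
finger_force: 50.2
time_s: 10.2
eef_pos: [0.5531, 0.3367, 0.0706]
tcp_rot: [0.755, 0.656, 0.001, 0.0]
wrist_force: [-0.2, 0.3, -3.1]
opening: 0.0228
finger_force: 50.2
```

```bash
python3 -m pendant '[[[0,0,0.012],[0,0,0],20],[[0,0,0],[0,0,0],20]]' | grep -E "eef|wrist"
python3 -m pendant '[[[0,0,0.01],[0,0,0],20],[[0,0,0],[0,0,0],20]]'| grep -E "eef|wrist"
```

```text
eef_pos: [0.5523, 0.3364, 0.0676]
wrist_force: [-0.1, -0.1, -3.8]
eef_pos: [0.5524, 0.3365, 0.0673]
wrist_force: [-3.3, -0.3, 4.1]
```

```bash
python3 -m pendant '[[[0,0,0],[0,0,0],60],[[0,0,0],[0,0,0],85],[[0,0,0],[0,0,0],85],[[0,0,0],[0,0,0],85],[[0,0,-0.1],[0,0,0],85],[[0,0,-0.2],[0,0,0],85],[[0,0,-0.2],[0,0,0],85],[[0,0,-0.15],[0,0,0],85],[[0,0,0],[0,0,0],85]]'
python3 -m pendant '[[[-0.1,-0.05,0],[0,0,0],85],[[-0.2,-0.1,0],[0,0,0],85],[[-0.2,-0.1,0],[0,0,0],85],[[-0.2,-0.1,0],[0,0,0],85],[[-0.2,-0.1,0],[0,0,0],85],[[-0.2,-0.1,0],[0,0,0],85],[[-0.15,-0.08,0],[0,0,0],85],[[-0.1,-0.05,0],[0,0,0],85],[[0,0,0],[0,0,0],85],[[0,0,0],[0,0,0],85]]'
python3 - <<'E'
from h import *
c=viewer.get_calibration('wrist')
p,d=viewer.camera('wrist');W=cloud(c,d)
k=(d>0)&(abs(W[...,0]-.4226)<.03)&(abs(W[...,1]-.1503)<.03)&(W[...,2]>.09)&(W[...,2]<.11)
t=W[k]; print(len(t),t.mean(0)); rows_to((.4228,.1503),.063)
c=viewer.get_calibration('top')
p,d=viewer.camera('top');W=cloud(c,d); cv2.imwrite('pics/top1.png',p[:,:,::-1])
t=W[(d>0)&(abs(W[...,0]-.551)<.05)&(abs(W[...,1]-.337)<.05)&(W[...,2]>.09)&(W[...,2]<.12)]; print('B',len(t),t.mean(0))
E
```

```text
time_s: 11.28
eef_pos: [0.5559, 0.3382, 0.1702]
tcp_rot: [0.755, 0.656, 0.005, 0.001]
wrist_force: [1.3, 0.9, 1.4]
opening: 0.0847
finger_force: 0.0
time_s: 12.12
eef_pos: [0.4228, 0.1495, 0.1631]
tcp_rot: [0.755, 0.655, 0.0, 0.0]
wrist_force: [0.0, -0.9, 0.5]
opening: 0.0853
finger_force: 0.0
772 [0.42504305 0.15127939 0.09961537]
tool shift units [ 0.    -0.005  0.669] m 0.1
B 64 [0.55032507 0.33729996 0.10410552]
```

B stands upright in the bin (neck top at z = 0.104, centred). On to coupler A.

```bash
python3 -m pendant '[[[0.01,0.005,0.15],[0,0,0],85],[[0,0,0.22],[0,0,0],85],[[0,0,0.19],[0,0,0],85],[[0,0,0.1],[0,0,0],85],[[0,0,0],[0,0,0],85],[[0,0,0],[0,0,0],85],[[0,0,0],[0,0,0],20],[[0,0,0],[0,0,0],20],[[0,0,0],[0,0,0],20],[[0,0,0],[0,0,0],20],[[0,0,0],[0,0,0],20],[[0,0,0],[0,0,0],20]]' 50
python3 -m pendant '[[[0,0,0],[0,0,0],20],[[0,0,0],[0,0,0],20]]'
python3 -m pendant '[[[0,0,-0.1],[0,0,0],20],[[0,0,-0.2],[0,0,0],20],[[0,0,-0.2],[0,0,0],20],[[0,0,-0.1],[0,0,0],20],[[0,0,0],[0,0,0],20],[[0,0,0],[0,0,0],20]]'
python3 - <<'E'
from h import *
rows_to((.6196,-.0707),.15)
E
```

```text
time_s: 13.22
eef_pos: [0.4248, 0.1515, 0.0654]
tcp_rot: [0.755, 0.656, 0.001, 0.0]
wrist_force: [-0.9, -0.4, 4.4]
opening: 0.0231
finger_force: 49.0
time_s: 13.38
eef_pos: [0.4247, 0.1515, 0.0654]
tcp_rot: [0.755, 0.656, 0.001, 0.0]
wrist_force: [-0.4, -0.2, 6.5]
opening: 0.0226
finger_force: 49.1
time_s: 13.88
eef_pos: [0.4242, 0.1513, 0.1545]
tcp_rot: [0.755, 0.656, 0.001, 0.0]
wrist_force: [0.8, -0.5, -1.7]
opening: 0.0228
finger_force: 49.5
tool shift units [-1.284  1.496  0.031] m 0.296
```

```bash
python3 -m pendant '[[[-0.08,0.09,0],[0,0,0],20],[[-0.16,0.19,0],[0,0,0],20],[[-0.17,0.2,0],[0,0,0],20],[[-0.17,0.2,0],[0,0,0],20],[[-0.17,0.2,0],[0,0,0],20],[[-0.17,0.2,0],[0,0,0],20],[[-0.17,0.2,0],[0,0,0],20],[[-0.12,0.13,0],[0,0,0],20],[[-0.07,0.08,0],[0,0,0],20],[[0,0,0],[0,0,0],20],[[0,0,0],[0,0,0],20],[[0,0,0],[0,0,0],20]]'
python3 - <<'E'
from h import *
rows_to((.6196,-.0707),.077)
E
```

```text
time_s: 14.88
eef_pos: [0.6165, -0.0693, 0.1518]
tcp_rot: [0.755, 0.656, -0.001, -0.002]
wrist_force: [0.6, -0.5, -2.1]
opening: 0.0227
finger_force: 49.6
tool shift units [-0.006  0.024  0.498] m 0.075
```

```bash
python3 -m pendant '[[[-0.006,0.012,0.1],[0,0,0],20],[[0,0,0.17],[0,0,0],20],[[0,0,0.13],[0,0,0],20],[[0,0,0.06],[0,0,0],20],[[0,0,0],[0,0,0],20],[[0,0,0],[0,0,0],20],[[0,0,0],[0,0,0],20]]'
python3 - <<'E'
from h import *
rows_to((.6196,-.0707),.077)
E
```

```text
time_s: 15.47
eef_pos: [0.621, -0.0708, 0.0867]
tcp_rot: [0.755, 0.656, 0.001, 0.001]
wrist_force: [0.8, -1.3, -2.9]
opening: 0.0225
finger_force: 49.7
tool shift units [-0.001 -0.009  0.064] m 0.01
```

B's wedging showed almost no side force on the line x = 0.6313 at y = 0.001, so I follow that same line.

```bash
python3 -m pendant '[[[0,0,0.045],[0,0,0],20],[[0.04,0,0.015],[0,0,0],20],[[0.08,0,0],[0,0,0],20],[[0.08,0,0],[0,0,0],20],[[0.08,0,0],[0,0,0],20],[[0.06,0,0],[0,0,0],20],[[0.04,0,0],[0,0,0],20],[[0,0,0],[0,0,0],20]]'
python3 - <<'E'
from h import *
s=ctrl.get_state(); y=s['eef_pos'][1]; print('lateral err mm (x - line)',1000*(s['eef_pos'][0]-(.6313+(y-.001)*.1415)))
E
python3 -m pendant '[[[0.03,0,0],[0,0,0],20],[[0.03,0,0],[0,0,0],20],[[0.03,0,0],[0,0,0],20],[[0,0,0],[0,0,0],20]]'
```

```text
time_s: 16.13
eef_pos: [0.6284, -0.0128, 0.0765]
tcp_rot: [0.754, 0.657, 0.0, -0.0]
wrist_force: [0.1, 0.3, -2.8]
opening: 0.0224
finger_force: 49.7
lateral err mm (x - line) -0.9089417372084574
time_s: 16.47
eef_pos: [0.6302, -0.0007, 0.0764]
tcp_rot: [0.755, 0.656, 0.0, -0.0]
wrist_force: [-0.1, 0.0, -1.9]
opening: 0.0227
finger_force: 49.7
```

```bash
python3 -m pendant '[[[0.03,0.005,0],[0,0,0],20],[[0.03,0,0],[0,0,0],20],[[0.03,0,0],[0,0,0],20],[[0,0,0],[0,0,0],20]]' | grep -E "eef|wrist"
python3 -m pendant '[[[0.02,0,0],[0,0,0],20],[[0.02,0,0],[0,0,0],20],[[0,0,0],[0,0,0],20]]' | grep -E "eef|wrist"
```

```text
eef_pos: [0.6328, 0.0127, 0.0764]
wrist_force: [-0.4, -0.4, -2.3]
eef_pos: [0.6335, 0.0184, 0.0763]
wrist_force: [-0.1, -0.3, -2.0]
```

```bash
python3 -m pendant '[[[0.03,0,0],[0,0,0],20],[[0.03,0,0],[0,0,0],20],[[0.03,0,0],[0,0,0],20]]' | grep -E "eef|wrist"
python3 -m pendant '[[[0.03,0,0],[0,0,0],20],[[0.03,0,0],[0,0,0],20],[[0.03,0,0],[0,0,0],20],[[0.03,0,0],[0,0,0],20]]' | grep -E "eef|wrist"
```

```text
eef_pos: [0.6354, 0.0316, 0.0763]
wrist_force: [0.1, 0.0, -2.2]
eef_pos: [0.638, 0.0496, 0.0763]
wrist_force: [0.5, 0.5, -2.4]
```

```bash
python3 -m pendant '[[[0.03,0,0],[0,0,0],20],[[0.03,0,0],[0,0,0],20],[[0.03,0,0],[0,0,0],20],[[0.03,0,0],[0,0,0],20],[[0,0,0],[0,0,0],20],[[0,0,0],[0,0,0],20]]' | grep -E "eef|wrist"
```

```text
eef_pos: [0.6404, 0.0672, 0.0763]
wrist_force: [1.0, 0.4, -1.9]
```

A came right through (x ≈ +45 mm) with no resistance. I bring it out at the exit, lift it and carry it to the tray.

```bash
python3 -m pendant '[[[0.05,0,0],[0,0,0],20],[[0.08,0,0],[0,0,0],20],[[0.09,0,0],[0,0,0],20],[[0.08,0,0],[0,0,0],20],[[0.04,0,0],[0,0,0],20],[[0,0,0],[0,0,0],20],[[0,0,0],[0,0,0],20]]' | grep -E "eef|wrist"
python3 -m pendant '[[[0,0,-0.08],[0,0,0],20],[[0,0,-0.18],[0,0,0],20],[[0,0,-0.2],[0,0,0],20],[[0,0,-0.1],[0,0,0],20],[[0,0,0],[0,0,0],20],[[0,0,0],[0,0,0],20]]' | grep -E "eef|wrist"
python3 -m pendant '[[[-0.1,-0.01,0],[0,0,0],20],[[-0.2,-0.02,0],[0,0,0],20],[[-0.24,-0.02,0],[0,0,0],20],[[-0.24,-0.02,0],[0,0,0],20],[[-0.24,-0.02,0],[0,0,0],20],[[-0.24,-0.02,0],[0,0,0],20],[[-0.24,-0.02,0],[0,0,0],20],[[-0.24,-0.02,0],[0,0,0],20],[[-0.24,-0.02,0],[0,0,0],20],[[-0.24,-0.02,0],[0,0,0],20],[[-0.24,-0.02,0],[0,0,0],20],[[-0.24,-0.02,0],[0,0,0],20]]' | grep -E "eef|wrist"
python3 -m pendant '[[[-0.2,-0.02,0],[0,0,0],20],[[-0.12,-0.01,0],[0,0,0],20],[[-0.05,0,0],[0,0,0],20],[[0,0,0],[0,0,0],20],[[0,0,0],[0,0,0],20],[[0,0,0],[0,0,0],20]]'
python3 - <<'E'
from h import *
rows_to((.5415,-.3339),.071)
E
```

```text
eef_pos: [0.6474, 0.1182, 0.0763]
wrist_force: [0.4, 0.1, -1.4]
eef_pos: [0.6486, 0.1169, 0.1624]
wrist_force: [0.3, 0.3, -2.7]
eef_pos: [0.5539, -0.2803, 0.1577]
wrist_force: [0.7, 0.6, -1.3]
time_s: 20.72
eef_pos: [0.5444, -0.3317, 0.1594]
tcp_rot: [0.754, 0.656, 0.0, -0.001]
wrist_force: [-0.7, -0.3, -1.6]
opening: 0.0227
finger_force: 49.7
tool shift units [-0.018 -0.016  0.589] m 0.088
```

```bash
python3 -m pendant '[[[-0.018,-0.016,0.1],[0,0,0],20],[[0,0,0.2],[0,0,0],20],[[0,0,0.16],[0,0,0],20],[[0,0,0.08],[0,0,0],20],[[0,0,0.02],[0,0,0],20],[[0,0,0],[0,0,0],20],[[0,0,0],[0,0,0],20]]'| grep -E "eef|wrist"
python3 -m pendant '[[[0,0,0.01],[0,0,0],20],[[0,0,0],[0,0,0],20]]'| grep -E "eef|wrist"
python3 -m pendant '[[[0,0,0.01],[0,0,0],20],[[0,0,0],[0,0,0],20]]'| grep -E "eef|wrist"
```

```text
eef_pos: [0.5431, -0.3355, 0.0775]
wrist_force: [-0.1, -0.9, -1.2]
eef_pos: [0.5432, -0.3362, 0.0766]
wrist_force: [-0.0, 0.6, -1.9]
eef_pos: [0.5423, -0.3359, 0.074]
wrist_force: [0.2, 0.6, -2.5]
```

```bash
python3 -m pendant '[[[0,0,0.015],[0,0,0],20],[[0,0,0],[0,0,0],20],[[0,0,0],[0,0,0],20]]'| grep -E "eef|wrist"
python3 -m pendant '[[[0,0,0.01],[0,0,0],20],[[0,0,0],[0,0,0],20],[[0,0,0],[0,0,0],20]]'| grep -E "eef|wrist"
```

```text
eef_pos: [0.5417, -0.3355, 0.0708]
wrist_force: [-0.3, -0.5, -2.0]
eef_pos: [0.542, -0.3355, 0.0695]
wrist_force: [0.2, 0.4, -2.0]
```

```bash
python3 -m pendant '[[[0,0,0.007],[0,0,0],20],[[0,0,0],[0,0,0],20],[[0,0,0],[0,0,0],20]]'| grep -E "eef|wrist"
python3 -m pendant '[[[0,0,0],[0,0,0],40],[[0,0,0],[0,0,0],85],[[0,0,0],[0,0,0],85],[[0,0,0],[0,0,0],85],[[0,0,-0.1],[0,0,0],85],[[0,0,-0.2],[0,0,0],85],[[0,0,-0.2],[0,0,0],85],[[0,0,-0.15],[0,0,0],85],[[0,0,-0.1],[0,0,0],85],[[0,0,0],[0,0,0],85],[[0,0,0],[0,0,0],85]]'
python3 - <<'E'
from h import *
c=viewer.get_calibration('top')
p,d=viewer.camera('scene'); cv2.imwrite('pics/scene2.png',p[:,:,::-1])
c=viewer.get_calibration('scene');W=cloud(c,d)
for n,x,y in (('A',.5415,-.334),('B',.551,.337)):
    t=W[(d>0)&(abs(W[...,0]-x)<.05)&(abs(W[...,1]-y)<.05)&(W[...,2]>.06)&(W[...,2]<.12)]; print(n,len(t),t.mean(0),t[:,2].max())
E
```

```text
eef_pos: [0.542, -0.3357, 0.0694]
wrist_force: [-3.3, 1.9, 4.3]
time_s: 23.3
eef_pos: [0.5426, -0.336, 0.1819]
tcp_rot: [0.755, 0.656, 0.0, 0.001]
wrist_force: [-0.0, 0.7, -0.5]
opening: 0.085
finger_force: 0.0
A 116 [ 0.54429093 -0.32966403  0.08553402] 0.10600163896677817
B 286 [0.55670256 0.34282572 0.08878421] 0.10672789249245807
```

View pics/scene2.png

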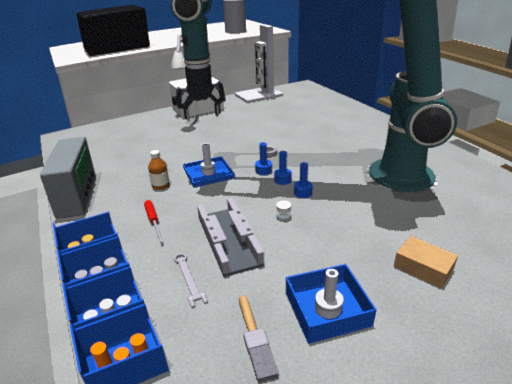

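The scene view shows A upright in the low tray at (207,160) and B upright in the deep bin at (330,295). Everything else is where it was and the gripper is clear, so I'm handing in.

```bash
python3 -c "
from cell import ctrl
print(ctrl.finish_job())"
```

```text
the job is handed in; nothing more can be done
None
```

I tried both couplers: A slid through the gauge and stands upright in the low tray, B stuck in the funnel at about 10 N and stands upright in the deep bin, and I handed the job in at about 23 s.

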